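# Lock the badge plate under the T-stud of the pencil box

## Robot

A 7-joint arm with a two-finger parallel gripper is mounted at the origin on the work surface. World frame = base frame: x ahead of the robot, y to its left, z up, the work surface at z = 0. Lengths are in mm, angles in rad, forces in N, time in s.
With the tool pointing down it reaches from about 400 to 875 mm from the base axis. Payload 4.4 kg.
Tool frame: the origin (TCP) lies midway between the tips of the shut fingers; the grasp point (between the pads) lies 19 mm behind it; z points along the fingers, y is the line along which they close (so a half turn about z gives the same grasp; the last joint's range is limited). The gripper opens to 85 mm and grips with 20 to 120 N. Pads are 22 mm wide; open, the fingers measure 114 mm over their backs; the gripper's body (76 mm by 85 mm) begins 54 mm behind the grasp point. The pads swing forward as they close: fully open they stand 13 mm farther back than shut.
Start: joints at [1.082, 0.628, 0.038, 1.517, -0.027, 0.996, -0.02], TCP at [266.733, -592.766, 231.313] pointing down, gripper open.
Joint ranges: [-3.06, 3.06], [-0.37, 2.12], [-1.25, 1.32], [0.18, 2.47], [-1.1, 4.24], [0.23, 1.98], [-2.94, 2.94]. Speed limits (rad/s): [2.57, 2.57, 3.14, 3.14, 3.14, 3.14, 3.14].

## Interface

Orientations are given as [roll, pitch, yaw] about the fixed x, y, z axes, in that order (R = Rz(yaw) Ry(pitch) Rx(roll)).
In Python, from cell import telemetry, eyes, ctrl, finder gives the robot as it stands.
- The arm moves only by the tool move_arm, never from a script. Its argument "steps" is a list of rows, each a list of 7 numbers: the turn, a rotation vector about the world's x, y, z in degrees, then the shift along the world's x, y, z in m, then the finger opening in m, from 0 to 0.0854. A call has 1 to 5 rows; each row shifts and turns the commanded pose from where the row before left it; what a row does not reach is not made up. A row lasts 1/10 s, in which the tool goes at most 50 mm and 8.59 degrees, less where a joint would pass 70% of its speed; a pose out of reach is approached as far as the arm can. A call with a gripper value outside its range is refused whole. The fingers move at their own pace and stop on an object; the grip force is fixed at half the most. Time passes only in rows, so rows that do not move let the fingers close. It gives the time, the measured TCP pose, the force, the opening and the grip force at its end, in the units of the state.
- telemetry.read_state(): the state, without advancing time (a new reading comes with each control period).
- eyes.get_image(name): name is "side" or "top" or "wrist"; returns (picture, depth): 480x640x3 uint8, blue, green, red; 480x640 float32, mm along the optical axis (not along the pixel's ray), 0 where there is no reading.
- eyes.calibration(name): a dict with "fx", "fy", "cx", "cy" (pixels), "position" and "attitude" of the camera in the world. Camera axes: x right, y down, z forward; pixel columns grow to the right and rows downward; lengths in mm; the calibration is good to about 2 mm. The wrist camera is an equidistant fisheye: a pixel r from the principal point sees the ray r / f radians off the axis. A picture is of the moment at which its call begins: read the wrist's pose just before it. calibration takes no time and is no camera call; for the wrist camera it gives the pose at the moment of the call.
- ctrl.finish_job(): hands the job in; it is judged then, once.
Trained networks look in the newest picture that a camera, given by its name, has taken for a name from the list of things; names that differ only in an ending like _2 or _b are one class to them, and where a whole thing is asked for, a point or a joint stands for the part that bears it (a point fixed in the world has none). Each returns a list of dicts, best first, with "confidence" (0 to 1); they miss things now and then, are a little off and sometimes report something else, mostly with a low value. They report only what shows in the picture. A call takes as long as a camera call. They do not tell look-alikes from the thing itself.
- finder.boxes_of(camera, name): "location" ([x, y, z] in mm, in the coordinates of the camera as it stood for that picture, good to about 4 mm: the middle of the surface that is visible of it).
- finder.cut_out(camera, name): "mask" (480x640 bool, what is visible of it).
- finder.pinpoint(camera, name): "location" ([x, y, z] in mm, in the coordinates of the camera as it stood for that picture, good to about 4 mm: a listed point, or the origin of a listed thing).
The state is a dict: "clock": time; "qpos": joint angles; "qd": joint speeds; "tau": joint torques, N m; "eef_pos": TCP position; "tool_rot": TCP orientation; "force": force on the tool from outside, world axes, zero at the start; "torque": the same for the moment, N m; "width": finger opening in mm; "gripper_force": force on a finger pad.
Only numpy, scipy, OpenCV 4.12 (cv2) and the standard library are available. Lean on these libraries where they do the work, as an engineer would, in place of code of your own. Each camera call takes 0.05 s, during which the arm holds its last target. There are 200 camera calls.

## Task

Put the red badge plate on the pencil box: pick it up by its white grip, tilt it to hook its oblong eye past one end of the brass T-stud's wide head, then level it and centre it so that both ends of the eye are caught under the head and the sprung runners cannot lift it off when you let go. The box's stud is delicate, so work gently by feel without forcing the plate against it, and leave the bottle, pencil case, dish and eraser where they are.

Things in the scene. Friction and masses are not known exactly. Their poses are not given: they have to be found in the camera images.
- badge: Red flat badge plate, loose, about 70 g, 88.5 x 40 x 4 mm, flat on the table at the start. Origin: centre of its eye, on the underside; x along the plate, z up. The eye is a through slot, 31 mm along x (-15.5 to 15.5 mm) by 18 mm along y. Beyond it at +x is a plain end bar (x = 15.5 to 24.5 mm); towards -x the plate runs to x = -64 mm and bears the white grip.
- grip (a point): Point in the badge's white upright grip block (18 x 18 mm, flat sides along the plate's x and y, from the plate's top to 36 mm above its underside). The point lies on the block's axis at the plate's x = -50 mm, 26 mm above the underside. Axes as the badge.
- caddy: Wooden pencil box, fixed to the table, 220 (x) x 130 (y) mm, lid top 58 mm above the table. Origin under its centre at table height; x along its long side, z up. The T-stud and blue sprung runners stand on the lid. The plate goes on equally well with its grip towards the box's +x or -x.
- head (a point): Centre of the box, 80 mm above the table: height of the underside of the brass T-stud's head. Axes as the box. Head 40 mm (x) x 12 mm (y), 6 mm thick; neck below it 14 mm (x) x 12 mm (y). Stud and runners are one carriage on the box's long centre line, clamped anywhere up to 18 mm either side of this point along x, not shown by any pose (feel for the neck, or look).
- endbar (a point): Middle of the inner top edge of the badge's plain end bar (plate x = 15.5 mm, 4 mm above the underside); axes as the badge. With the grip end raised some 25 degrees this bar passes under one end of the head and is drawn in to the neck; the grip end is then lowered till level, and the plate pushed back 8.5 mm, which puts the neck in mid-eye with 4.5 mm of each eye end under the head.
- runners (a point): Same point as head, but 83 mm above the table: height of the tops of the blue sprung runners. They lie 10 to 22 mm either side of the centre line; one pair from 4 to 72 mm from the stud's axis towards +x, one pair towards -x. Each pair sinks level, by itself, up to 15 mm; it pushes up with 1.5 N plus 0.3 N per mm, and so lifts any end of the plate that the head does not catch.
- bottle: Clear water bottle with blue cap, 68 mm across, 210 mm tall. Standing on the table, origin under its centre; a bystander, leave it where it is. 
- pencase: Black pencil case, 190 x 65 x 45 mm. Standing on the table, origin under its centre; a bystander, leave it where it is. 
- dish: White dish with penknives in it, 150 mm across, 16 mm high. Standing on the table, origin under its centre; a bystander, leave it where it is. 
- eraser: White and blue eraser, 26 x 60 x 16 mm. Standing on the table, origin under its centre; a bystander, leave it where it is. 
There are look-alikes about, which are no part of the job. Several things look just like the badge: the one meant starts nearest to the robot's base.

How it is judged (in metres and radians):
On the way:
1. the badge plate is held tilted (more than 9 degrees) with its eye at the stud, the plate reaching below the head's top (angle between badge's own z axis and vertical above 0.157 rad and distance between badge and head below 0.045 m and height (world z) of badge below 0.093 m), for 0.2 s.
At the end, for the whole second after the job is handed in: The badge plate is at rest, released, level to 3.4 degrees, its eye around the stud's neck (within 23 mm of the box's centre along the head, 6 mm across) and its underside 2 to 7.5 mm below the underside of the head, held down there by the head against the sprung runners (angle between badge's own z axis and vertical below 0.06 rad and z of badge in the frame of head between -0.0075 and -0.002 m and x of badge in the frame of head between -0.023 and 0.023 m and y of badge in the frame of head between -0.006 and 0.006 m and linear speed of badge below 0.01 m/s); the robot touches nothing.
It fails at once if the badge presses on the pencil box and its stud with more than 25 N (contact force between badge and caddy above 25 N).
It fails at once if the water bottle is moved more than 20 mm (distance of bottle from where it was at the start of the episode above 0.02 m).
It fails at once if the pencil case is moved more than 20 mm (distance of pencase from where it was at the start of the episode above 0.02 m).
It fails at once if the dish is moved more than 20 mm (distance of dish from where it was at the start of the episode above 0.02 m).
It fails at once if the eraser is moved more than 20 mm (distance of eraser from where it was at the start of the episode above 0.02 m).
It also fails if it takes over 69 s, if anything falls off the work surface, if the arm or the gripper's body presses on something with over 40 N, if the wrist force passes 120 N, or if a joint passes its speed limit or range.

## Working session

There is one attempt and no reset: what is moved stays moved. The work goes in short steps, Python scripts to look and compute and a tool call to move; the robot and the scene stay as the last step left them, time stands still between calls to the robot, and variables do not carry over. Pictures are saved under pics/ and viewed, at most 10 in all, crops included, and the job is handed in when it is done.

Besides the shell and the picture viewer there is one more tool, called after "Call:" by a JSON object that holds its "method" and its "body". move_arm: Moves the arm, as the interface text tells. Its arguments: {"type":"object","properties":{"steps":{"type":"array"}},"required":["steps"]}

```bash
mkdir -p pics; cat > h.py <<'E'
import numpy as np, cv2
from scipy.spatial.transform import Rotation as R
from cell import telemetry, eyes, ctrl, finder
def cal(n):
    c=eyes.calibration(n); a=np.array(c['attitude'],float)
    M=a if a.shape==(3,3) else R.from_euler('xyz',a).as_matrix()
    return c,M,np.array(c['position'])
def w(n,p):
    c,M,t=cal(n); return M@np.array(p)+t
def px(n,u,v,d):
    c,M,t=cal(n); return M@np.array([(u-c['cx'])/c['fx']*d,(v-c['cy'])/c['fy']*d,d])+t
def proj(n,P):
    c,M,t=cal(n); q=M.T@(np.array(P)-t); return np.array([c['fx']*q[0]/q[2]+c['cx'],c['fy']*q[1]/q[2]+c['cy']])
E
python3 - <<'E'
from h import *
for n in('top','side'):
    im,d=eyes.get_image(n); cv2.imwrite(f'pics/{n}0.png',im); np.save(f'{n}0.npy',d); c=cal(n);print(n,c[0])
    for k in('badge','grip','caddy','head','endbar'):
        for r in finder.pinpoint(n,k): p=w(n,r['location']);print(k,round(r['confidence'],2),p.round(0),proj(n,p).round(0))
print(telemetry.read_state())
E
```

```text
top {'fx': 615.4927476561892, 'fy': 615.4927476561892, 'cx': 316.82971085056136, 'cy': 234.62101370686878, 'position': array([ 494.46288518,   10.84522006, 1716.82956497]), 'attitude': array([-3.06812475, -0.01282861, -1.55075749])}
badge 0.89 [566. 334.  -1.] [194. 252.]
badge 0.84 [657. 163.   2.] [256. 221.]
badge 0.68 [784. 118.  -1.] [273. 176.]
badge 0.6 [514. 174.   1.] [250. 272.]
grip 0.95 [823.  79.  25.] [287. 161.]
grip 0.65 [589. 289.  24.] [208. 243.]
grip 0.55 [705. 167.  30.] [254. 202.]
caddy 0.59 [ 505. -164.   -2.] [372. 277.]
head 0.6 [ 507. -162.   80.] [374. 277.]
endbar 0.97 [563. 345.   6.] [189. 253.]
endbar 0.96 [636. 160.   5.] [256. 228.]
endbar 0.92 [504. 180.   3.] [248. 275.]
endbar 0.87 [771. 124.   4.] [271. 180.]
endbar 0.64 [ 507. -167.   -3.] [373. 277.]
side {'fx': 437.9123131238786, 'fy': 437.9123131238786, 'cx': 311.0991155135964, 'cy': 236.73459389625629, 'position': array([ 97.16060592, 609.36941372, 712.85608351]), 'attitude': array([-2.24377374, -0.00621892, -2.41461838])}
badge 0.91 [567. 329.  -0.] [224. 356.]
badge 0.84 [655. 161.  -0.] [
[... 514 characters left out ...]
.   4.] [237. 257.]
{'clock': 0.6, 'qpos': array([ 1.08219549,  0.62838108,  0.0384859 ,  1.51743567, -0.02705911,
        0.99626418, -0.01998556]), 'qd': array([-0.00034524, -0.00032105, -0.00089471, -0.00193494, -0.00092449,
        0.00036424, -0.00069492]), 'tau': array([-6.84992428e-04, -5.62974751e+01,  1.22465495e+00, -1.93694490e+01,
        1.09065315e-02,  1.87245561e-03,  7.18304136e-06]), 'eef_pos': array([ 266.75636895, -592.74880789,  231.31397588]), 'tool_rot': array([ 3.14156496e+00, -9.51410677e-05,  4.22768750e-01]), 'force': array([0.52382806, 0.2695462 , 0.46129936]), 'torque': array([0.04050974, 0.03055134, 0.0429139 ]), 'gripper_force': 0.0, 'width': 85.56327992816269}
```

```bash
ls .
```

```text
h.py
pics
side0.npy
top0.npy
```

View pics/top0.png

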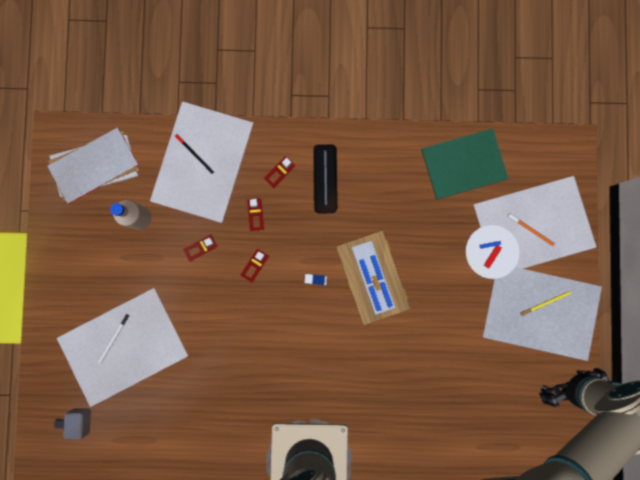

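View pics/side0.png

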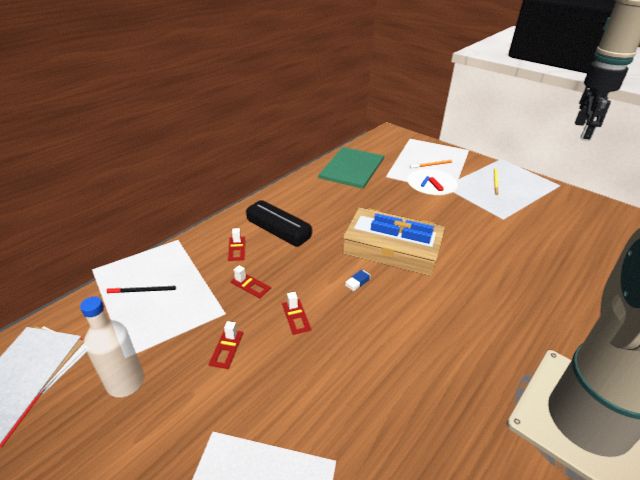

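Candidates for the badge, as top-view pixels: (256,264), (202,248), (256,214) and (280,172). All four are red plates with white grips. The one nearest the base is at about (250,272), world (514,172). The box is near (374,277) with its stud slightly off centre, and the eraser, pencil case, dish and bottle are clear of it. I'll move over the box and look with the wrist camera.

Call:
{"method": "move_arm", "body": {"steps": [[0, 0, 4, 0.019, 0.043, 0.004, 0.085], [0, 0, 4, 0.019, 0.043, 0.004, 0.085], [0, 0, 4, 0.019, 0.043, 0.004, 0.085], [0, 0, 4, 0.019, 0.043, 0.004, 0.085], [0, 0, 4, 0.019, 0.043, 0.004, 0.085]]}}

```text
clock: 1.1
eef_pos: [362.3, -376.1, 251.7]
tool_rot: [3.141, -0.0, 0.775]
force: [0.8, -0.3, -0.1]
width: 84.8
gripper_force: 0.0
```

Call:
{"method": "move_arm", "body": {"steps": [[0, 0, 4, 0.019, 0.043, 0.004, 0.085], [0, 0, 4, 0.019, 0.043, 0.004, 0.085], [0, 0, 4, 0.019, 0.043, 0.004, 0.085], [0, 0, 4, 0.019, 0.043, 0.004, 0.085], [0, 0, 0, 0, 0, 0, 0.085]]}}

```text
clock: 1.6
eef_pos: [441.3, -198.8, 268.4]
tool_rot: [3.14, -0.004, 1.064]
force: [0.5, -1.4, 0.4]
width: 84.8
gripper_force: 0.0
```

```bash
cat >> h.py <<'E'
def wproj(P):
    c,M,t=cal('wrist'); q=M.T@(np.array(P)-t); th=np.arctan2(np.hypot(q[0],q[1]),q[2]); a=np.arctan2(q[1],q[0])
    return np.array([c['fx']*th*np.cos(a)+c['cx'],c['fy']*th*np.sin(a)+c['cy']])
def wray(u,v,z):
    c,M,t=cal('wrist'); x=(u-c['cx'])/c['fx'];y=(v-c['cy'])/c['fy'];th=np.hypot(x,y)
    d=M@np.array([np.sin(th)*x/th,np.sin(th)*y/th,np.cos(th)]); return t+d*(z-t[2])/d[2]
E
python3 - <<'E'
from h import *
s=telemetry.read_state();print(s['clock'],s['eef_pos'],np.degrees(s['tool_rot']),s['qpos'])
im,d=eyes.get_image('wrist');cv2.imwrite('pics/w1.png',im);np.save('w1.npy',d);print(cal('wrist'))
for k in('caddy','head','runners','badge','grip'):
    for r in finder.pinpoint('wrist',k): p=w('wrist',r['location']);print(k,round(r['confidence'],2),p.round(0),wproj(p).round(0))
E
```

```text
1.6 [ 441.25198996 -198.79221112  268.36120498] [179.88949339  -0.25396257  60.94044404] [ 0.51119678  0.34875132 -0.19221823  1.91663611  0.07950774  0.88100264
 -0.22738839]
({'fx': 371.64829954431775, 'fy': 371.64829954431775, 'cx': 321.5453873631049, 'cy': 234.67815218230055, 'position': array([ 477.89113982, -134.04685646,  411.19594811]), 'attitude': array([ 2.83531401e+00, -1.37950440e-03, -5.12839543e-01])}, array([[ 0.87135396, -0.46818197, -0.14679209],
       [-0.490653  , -0.83059978, -0.26336977],
       [ 0.0013795 ,  0.30151228, -0.9534613 ]]), array([ 477.89113982, -134.04685646,  411.19594811]))
caddy 0.66 [ 505. -169.   -2.] [358. 134.]
caddy 0.5 [ 508. -165.   83.] [368. 132.]
head 0.73 [ 503. -170.   81.] [365. 137.]
runners 0.71 [ 509. -168.   83.] [370. 132.]
grip 0.46 [ 505. -172.   -2.] [359. 134.]
```

View pics/w1.png

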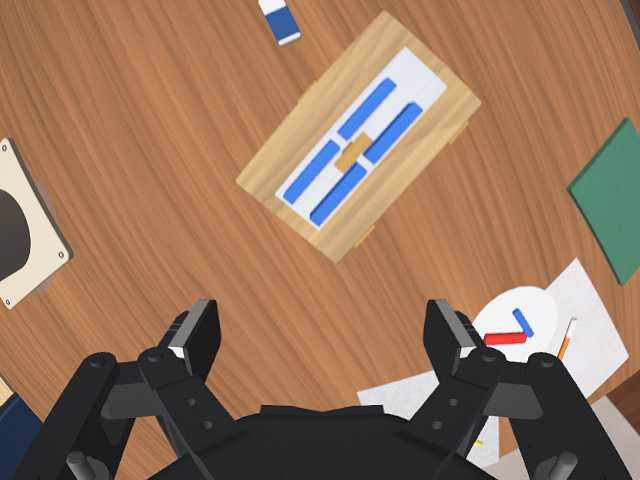

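The wrist view shows the box lid, with corners near (386,11), (481,104), (337,262) and (236,181). The brass head is at about (353,153), shifted towards the robot side.

```bash
cat > stud.py <<'E'
from h import *
def run(fn):
    s=telemetry.read_state(); im,d=eyes.get_image('wrist'); cv2.imwrite(fn,im)
    hsv=cv2.cvtColor(im,cv2.COLOR_BGR2HSV)
    c0=wproj([505,-168,83])
    m=cv2.inRange(hsv,(105,120,100),(125,255,255))
    n,l,st,ce=cv2.connectedComponentsWithStats(m)
    P=[];A=[]
    for i in range(1,n):
        if st[i,4]>300 and np.linalg.norm(ce[i]-c0)<110:
            v,u=np.where(l==i); q=np.array([wray(a,b,83)[:2] for a,b in zip(u,v)]); P.append(q)
            print('runner',ce[i].round(0),st[i,4],q.mean(0).round(1))
    Q=np.vstack(P); (c,sz,ang)=cv2.minAreaRect(Q.astype(np.float32)); 
    b=cv2.boxPoints((c,sz,ang)); e=max([b[1]-b[0],b[2]-b[1]],key=np.linalg.norm); y=np.degrees(np.arctan2(e[1],e[0]))
    print('runner rect',np.round(c,1),np.round(sz,1),'yaw',round((y+90)%180-90,2))
    h=cv2.inRange(hsv,(8,130,60),(25,255,230)); k=np.zeros_like(h); cc=wproj([c[0],c[1],86]); cv2.circle(k,tuple(int(a) for a in cc),45,255,-1)
    n,l,st,ce=cv2.connectedComponentsWithStats(h&k)
    for i in range(1,n):
        if st[i,4]>150:
            v,u=np.where(l==i); q=np.array([wray(a,b,86)[:2] for a,b in zip(u,v)],np.float32); r=cv2.minAreaRect(q); print('brass',st[i,4],np.round(r[0],1),np.round(r[1],1),round(r[2],1),'px',ce[i].round())
    return im
E
python3 - <<'E'
from stud import *
run('pics/w2.png')
s=telemetry.read_state();print(s['eef_pos'],np.degrees(s['tool_rot']))
L=np.array([wray(u,v,58)[:2] for u,v in((386,11),(481,104),(337,262),(236,181))])
print(L.round(0),L.mean(0).round(1))
E
```

```text
runner [365.  95.] 1020 [ 520.5 -137.6]
runner [391. 118.] 1154 [ 531.  -166.7]Traceback (most recent call last):
  File "<stdin>", line 2, in <module>
  File "stud.py", line 11, in run
    v,u=np.where(l==i); q=np.array([wray(a,b,83)[:2] for a,b in zip(u,v)]); P.append(q)
                                    ~~~~^^^^^^^^
  File "h.py", line 18, in wray
    c,M,t=cal('wrist'); x=(u-c['cx'])/c['fx'];y=(v-c['cy'])/c['fy'];th=np.hypot(x,y)
          ~~~^^^^^^^^^
  File "h.py", line 5, in cal
    c=eyes.calibration(n); a=np.array(c['attitude'],float)
ValueError: time passes only in moves, steps and waits
```

```bash
sed -i 's/^def cal(n):/C={}\ndef cal(n):\n    if n not in C: C[n]=_cal(n)\n    return C[n]\ndef _cal(n):/' h.py; sed -i "s/s=telemetry.read_state(); im,d/C.pop('wrist',None); cal('wrist'); im,d/" stud.py
python3 - <<'E'
from stud import *
run('pics/w2.png')
s=telemetry.read_state();print(s['clock'],s['eef_pos'],np.degrees(s['tool_rot']))
L=np.array([wray(u,v,58)[:2] for u,v in((386,11),(481,104),(337,262),(236,181))])
print(L.round(0),L.mean(0).round(1))
E
```

```text
runner [365.  95.] 1020 [ 520.6 -137.7]
runner [391. 118.] 1155 [ 531.  -166.9]
runner [310. 159.] 1002 [ 450.2 -163.8]
runner [337. 181.] 1125 [ 461.1 -192.8]
runner rect [ 490.9 -165.8] [143.2  43.9] yaw 20.3
brass 573 [ 490.8 -165.1] [38.3 12.5] 19.5 px [351. 138.]
2.0 [ 437.14456278 -206.95189473  267.14584522] [-1.79982922e+02  1.98923197e-02  6.00753447e+01]
[[ 583.  -75.]
 [ 624. -197.]
 [ 419. -269.]
 [ 376. -147.]] [ 500.7 -172.2]
```

Call:
{"method": "move_arm", "body": {"steps": [[0, 0, 0, 0.013, 0.04, -0.006, 0.085], [0, 0, 0, 0.013, 0.04, -0.006, 0.085], [0, 0, 0, 0.013, 0.04, -0.006, 0.085], [0, 0, 0, 0.013, 0.04, -0.006, 0.085], [0, 0, 0, 0.013, 0.04, -0.006, 0.085]]}}

```text
clock: 2.5
eef_pos: [503.1, -5.1, 237.1]
tool_rot: [3.141, 0.0, 1.049]
force: [1.7, -0.4, -0.3]
width: 85.1
gripper_force: 0.0
```

Call:
{"method": "move_arm", "body": {"steps": [[0, 0, 0, 0.013, 0.04, -0.006, 0.085], [0, 0, 0, 0.013, 0.04, -0.006, 0.085], [0, 0, 0, 0, 0, 0, 0.085], [0, 0, 0, 0, 0, 0, 0.085], [0, 0, 0, 0, 0, 0, 0.085]]}}

```text
clock: 3.0
eef_pos: [528.6, 72.4, 225.2]
tool_rot: [3.142, 0.001, 1.049]
force: [-0.1, -0.2, 0.5]
width: 84.9
gripper_force: 0.0
```

```bash
python3 - <<'E'
from h import *
s=telemetry.read_state();print(s['clock'],s['eef_pos'],np.degrees(s['tool_rot']))
cal('wrist'); im,d=eyes.get_image('wrist'); 
for k in('badge','grip','endbar'):
    for r in finder.pinpoint('wrist',k): p=w('wrist',r['location']);print(k,round(r['confidence'],2),p.round(1),wproj(p).round(0))
hsv=cv2.cvtColor(im,cv2.COLOR_BGR2HSV)
m=cv2.inRange(hsv,(0,150,60),(6,255,255))|cv2.inRange(hsv,(172,150,60),(180,255,255))
m=cv2.morphologyEx(m,cv2.MORPH_CLOSE,np.ones((15,15)))
n,l,st,ce=cv2.connectedComponentsWithStats(m)
for i in range(1,n):
    if st[i,4]>400:
        v,u=np.where(l==i); q=np.array([wray(a,b,4)[:2] for a,b in zip(u,v)],np.float32)
        r=cv2.minAreaRect(q); print('red',ce[i].round(),st[i,4],np.round(r[0],1),np.round(r[1],1),round(r[2],1))
wh=cv2.inRange(hsv,(0,0,200),(180,40,255)); n,l,st,ce=cv2.connectedComponentsWithStats(wh)
for i in range(1,n):
    if 100<st[i,4]<4000:
        v,u=np.where(l==i); q=np.array([wray(a,b,36)[:2] for a,b in zip(u,v)],np.float32)
        r=cv2.minAreaRect(q); print('white',ce[i].round(),st[i,4],np.round(r[0],1),np.round(r[1],1),round(r[2],1))
cv2.imwrite('pics/w3.png',im)
E
```

```text
3.0 [528.55634259  72.36146035 225.17393439] [1.79995293e+02 7.28591360e-02 6.00865554e+01]
badge 0.97 [781.5 115.3   4.5] [511.  52.]
badge 0.72 [651.3 163.4   4.5] [385.  59.]
badge 0.61 [518.7 172.3  -2.4] [262. 118.]
grip 0.9 [559.6 145.8  23.4] [311. 120.]
grip 0.9 [705.8 169.3  26. ] [435.  27.]
grip 0.79 [816.9  82.4  27.7] [559.  66.]
endbar 0.9 [640.9 163.9   1.6] [375.  64.]
endbar 0.88 [767.  121.7   3.5] [498.  51.]
endbar 0.51 [ 584.6 -498.2   -1.6] [508. 463.]
red [399.  51.] 3106 [674.1 165.5] [89.3 40.2] 7.0
red [519.  57.] 2199 [795.5 101.9] [41.  89.9] 47.6
red [277. 118.] 2705 [532.  164.2] [39.6 88.4] 59.0
white [436.  25.] 348 [703.2 169.1] [20.  18.1] 8.7
white [558.  65.] 437 [809.9  85.7] [20.5 40. ] 61.2
white [307. 118.] 417 [558. 149.] [17.  17.7] 59.7
white [572. 181.] 331 [782.9 -32.3] [154.    3.7] 1.9
white [325. 263.] 549 [502.8  22.2] [23.6 24.2] 85.7
white [ 41. 364.] 1936 [39.4 72.9] [191.1  67.3] 0.1
white [178. 351.] 102 [298.9   9.9] [14.6 17.8] 59.6
white [466. 351.] 101 [ 590.1 -157.7] [14.5 17.6] 60.5
white [401. 382.] 408 [ 506.2 -158.7] [92.3 18.8] 20.7
white [502. 460.] 517 [ 573.  -421.3] [68.1 62. ] 0.9
white [517. 476.] 191 [ 591.7 -487.1] [31.4 83.8] 40.6
```

View pics/w3.png

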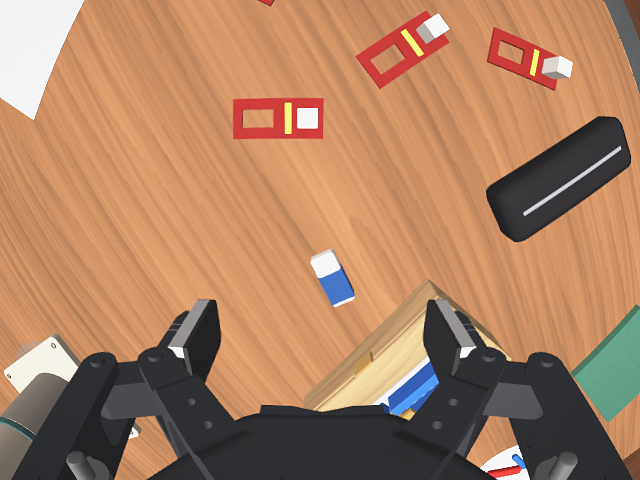

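The badge at pixel (277,118) is the nearest one. Its grip is at (558,149) and its yaw is about 149°. I'm going down to grip it.

Call:
{"method": "move_arm", "body": {"steps": [[0, 0, -0.8, 0.0074, 0.0191, -0.03, 0.085], [0, 0, 0, 0.0074, 0.0191, -0.03, 0.085], [0, 0, 0, 0.0073, 0.0191, -0.03, 0.085], [0, 0, 0, 0.0073, 0.0191, -0.03, 0.085], [0, 0, 0, 0, 0, -0.02, 0.085]]}}

```text
clock: 3.7
eef_pos: [558.3, 153.6, 83.6]
tool_rot: [-3.14, -0.002, 1.04]
force: [-0.2, -0.5, 0.2]
width: 84.8
gripper_force: 0.0
```

Call:
{"method": "move_arm", "body": {"steps": [[0, 0, 0, 0, 0, -0.03, 0.085], [0, 0, 0, 0, 0, -0.027, 0.085], [0, 0, 0, 0, 0, -0.02, 0.085], [0, 0, 0, 0, 0, 0, 0.085], [0, 0, 0, 0, 0, 0, 0.085]]}}

```text
clock: 4.2
eef_pos: [558.4, 150.2, 8.6]
tool_rot: [3.142, 0.0, 1.036]
force: [-0.2, -0.8, 0.4]
width: 85.3
gripper_force: 0.0
```

Call:
{"method": "move_arm", "body": {"steps": [[0, 0, 0, 0, 0, 0, 0.01], [0, 0, 0, 0, 0, 0, 0.01], [0, 0, 0, 0, 0, 0, 0.01], [0, 0, 0, 0, 0, 0, 0.01], [0, 0, 0, 0, 0, 0, 0.01]]}}

```text
clock: 4.7
eef_pos: [558.6, 150.8, 9.0]
tool_rot: [3.141, -0.001, 1.037]
force: [0.1, 0.7, -0.6]
width: 16.9
gripper_force: 58.5
```

Call:
{"method": "move_arm", "body": {"steps": [[0, 0, 0, 0, 0, 0.02, 0.01], [0, 0, 0, 0, 0, 0.04, 0.01], [0, 0, 5, -0.002, -0.03, 0.04, 0.01], [0, 0, 5, -0.002, -0.03, 0.04, 0.01], [0, 0, 5, -0.002, -0.03, 0.03, 0.01]]}}

```text
clock: 5.2
eef_pos: [552.5, 59.9, 180.7]
tool_rot: [3.139, -0.0, 1.303]
force: [-0.1, 0.2, -0.5]
width: 17.2
gripper_force: 58.6
```

Call:
{"method": "move_arm", "body": {"steps": [[0, 0, 5, -0.002, -0.03, 0.02, 0.01], [0, 0, 5, -0.002, -0.03, 0, 0.01], [0, 0, 5, -0.002, -0.03, 0, 0.01], [0, 0, 5, -0.002, -0.03, 0, 0.01], [0, 0, 5, -0.002, -0.03, 0, 0.01]]}}

```text
clock: 5.7
eef_pos: [541.7, -90.6, 198.4]
tool_rot: [-3.142, 0.0, 1.739]
force: [-0.5, 0.3, -0.3]
width: 17.1
gripper_force: 58.6
```

Call:
{"method": "move_arm", "body": {"steps": [[0, 0, 5, -0.002, -0.03, 0, 0.01], [0, 0, 5, -0.003, -0.029, 0, 0.01], [0, 0, 0.9, 0, 0, 0, 0.01], [0, 0, 0, 0, 0, 0, 0.01], [0, 0, 0, 0, 0, 0, 0.01]]}}

```text
clock: 6.2
eef_pos: [537.2, -146.9, 198.3]
tool_rot: [3.141, -0.001, 1.926]
force: [-0.0, 1.4, -0.8]
width: 16.4
gripper_force: 58.6
```

```bash
python3 - <<'E'
from h import *
s=telemetry.read_state();print(s['clock'],s['eef_pos'],np.degrees(s['tool_rot']),s['qpos'].round(2),s['force'])
cal('wrist'); im,d=eyes.get_image('wrist'); 
for n in('wrist','side','top'):
  if n!='wrist': i2,_=eyes.get_image(n); cv2.imwrite(f'pics/{n}4.png',i2)
  for k in('badge','grip','endbar','head'):
    for r in finder.pinpoint(n,k):
        p=w(n,r['location'])
        if abs(p[0]-510)<90 and p[1]<-90: print(n,k,round(r['confidence'],2),p.round(1))
hsv=cv2.cvtColor(im,cv2.COLOR_BGR2HSV)
m=cv2.inRange(hsv,(0,150,60),(6,255,255))|cv2.inRange(hsv,(172,150,60),(180,255,255))
n,l,st,ce=cv2.connectedComponentsWithStats(m)
zt=s['eef_pos'][2]-8.8+4
for i in range(1,n):
    if st[i,4]>400:
        v,u=np.where(l==i); q=np.array([wray(a,b,zt)[:2] for a,b in zip(u,v)],np.float32)
        r=cv2.minAreaRect(q); print('red',ce[i].round(),st[i,4],np.round(r[0],1),np.round(r[1],1),round(r[2],1))
cv2.imwrite('pics/w4.png',im)
E
```

```text
6.2 [ 537.23752151 -146.94852579  198.31899736] [ 1.79973960e+02 -4.74263829e-02  1.10368483e+02] [ 0.54  0.58 -0.5   1.81  0.35  0.85  0.23] [-0.00896921  1.43727033 -0.77010634]
wrist badge 0.79 [ 493.8 -165.6  191.2]
wrist grip 0.93 [ 539.5 -151.6  213.2]
wrist endbar 0.7 [ 478.9 -167.2  192.2]
wrist head 0.82 [ 503.4 -161.2   81.5]
side badge 0.95 [ 492.5 -172.1  193.2]
side grip 0.87 [ 536.6 -147.3  215.3]
side endbar 0.89 [ 474.3 -174.8  192.8]
side endbar 0.15 [ 504.2 -158.3   -1.8]
side head 0.59 [ 537.9 -148.4  217.7]
side head 0.56 [ 502.  -163.6   79.6]
top head 0.78 [ 507.7 -162.8   76.7]
red [611.  84.] 1301 [635.6   3.2] [19. 39.] 47.4
red [240. 291.] 7880 [ 510.1 -158.9] [88.6 41.4] 20.4
```

View pics/w4.png

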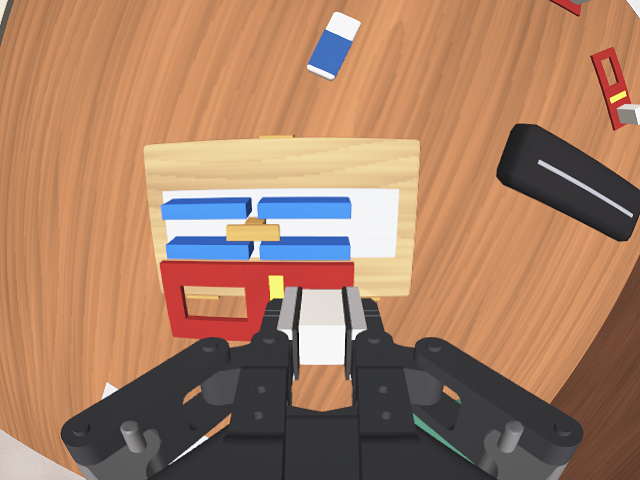

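The plate is held level and its yaw lines up with the box. It sits 1.7 mm to one side of the TCP. I'm measuring the stud again from here and working out the waypoints.

```bash
cat > goal.py <<'E'
from h import *
U=np.radians(20.3); S=np.array([490.9,-165.4])
p=-np.array([np.cos(U),np.sin(U)]); nn=np.array([-np.sin(U),np.cos(U)])
def tcp(th,s,z,lat=1.7):
    t=np.radians(th); q=S+p*(s-65.2*np.cos(t)+4.8*np.sin(t))+nn*lat
    return np.array([*q,z+65.2*np.sin(t)+4.8*np.cos(t)])
def rot(th): return R.from_rotvec(np.radians(th)*np.array([-p[1],p[0],0]))*R.from_euler('xyz',[np.pi,0,U+np.pi/2])
def now():
    st=telemetry.read_state(); Rn=R.from_euler('xyz',st['tool_rot']); x=Rn.apply([0,-1,0])  # plate x up to sign
    x=x if x[:2]@p>0 else -x; t=np.arcsin(-x[2]); d=st['eef_pos'][:2]-S
    s=d@p+65.2*np.cos(t)-4.8*np.sin(t); z=st['eef_pos'][2]-65.2*np.sin(t)-4.8*np.cos(t)
    print('t',round(st['clock'],2),'th',np.degrees(t).round(2),'s',s.round(2),'z',z.round(2),'lat',(d@nn).round(2),'yaw',(np.degrees(np.arctan2(x[1],x[0]))%360).round(2),'F p,n,z',np.round([st['force'][:2]@p,st['force'][:2]@nn,st['force'][2]],1))
    return st,Rn
def go(*g):
    st,Rn=now(); print('shift',(tcp(*g)-st['eef_pos']).round(1),'turn',np.degrees((rot(g[0])*Rn.inv()).as_rotvec()).round(2))
E
python3 - <<'E'
from goal import *
import stud; stud.run('pics/w5.png'); go(28,24,105)
a=tcp(0,24,105)
for g in((28,24,105),(28,24,78),(28,10,78),(20,9.3,78),(10,8.7,78),(0,8.5,78),(0,15.5,78)): b=tcp(*g);print(g,b.round(1),(b-a).round(1));a=b
E
```

```text
runner [305. 206.] 2006 [ 520.8 -135.4]
runner [206. 207.] 1772 [ 451.7 -160.9]
runner [208. 247.] 1740 [ 461.2 -190.8]
runner [307. 247.] 1965 [ 532.4 -164.1]
runner rect [ 490.2 -163.8] [143.1  47.7] yaw 20.31
brass 158 [ 491.3 -156.3] [30.9  5.2] 20.1 px [256. 220.]
t 7.0 th -0.0 s 15.95 z 193.43 lat -0.07 yaw 200.32 F p,n,z [-0.4 -0.7 -1.2]
shift [-17.4  -4.6 -58.4] turn [ 9.720e+00 -2.626e+01 -2.000e-02]
(28, 24, 105) [ 519.7 -152.9  139.8] [-9.3 -3.4 30. ]
(28, 24, 78) [ 519.7 -152.9  112.8] [  0.   0. -27.]
(28, 10, 78) [ 532.8 -148.1  112.8] [13.1  4.9  0. ]
(20, 9.3, 78) [ 537.5 -146.3  104.8] [ 4.7  1.7 -8. ]
(10, 8.7, 78) [ 541.6 -144.8   94. ] [  4.1   1.5 -10.8]
(0, 8.5, 78) [ 543.5 -144.1   82.8] [  1.9   0.7 -11.2]
(0, 15.5, 78) [ 536.9 -146.6   82.8] [-6.6 -2.4  0. ]
```

Call:
{"method": "move_arm", "body": {"steps": [[2.43, -6.565, 0, -0.0044, -0.0012, -0.01, 0.01], [2.43, -6.565, 0, -0.0044, -0.0012, -0.01, 0.01], [2.43, -6.565, 0, -0.0043, -0.0011, -0.01, 0.01], [2.43, -6.565, 0, -0.0043, -0.0011, -0.014, 0.01], [0, 0, 0, 0, 0, -0.0144, 0.01]]}}

```text
clock: 7.5
eef_pos: [514.5, -157.2, 143.5]
tool_rot: [2.777, 0.001, 1.922]
force: [0.1, -0.3, -0.6]
width: 17.0
gripper_force: 58.9
```

Call:
{"method": "move_arm", "body": {"steps": [[0, 0, 0, 0, 0, 0, 0.01], [0, 0, 0, 0, 0, 0, 0.01], [0, 0, 0, 0, 0, 0, 0.01]]}}

```text
clock: 7.8
eef_pos: [517.6, -155.3, 144.8]
tool_rot: [2.774, 0.003, 1.926]
force: [-0.4, -0.6, -0.2]
width: 17.1
gripper_force: 59.0
```

```bash
python3 - <<'E'
from goal import *
go(28,24,78)
im,_=eyes.get_image('side'); a=proj('side',[500,-160,90]).astype(int); c=im[max(0,a[1]-60):a[1]+60,a[0]-80:a[0]+80]; c=cv2.resize(c,None,fx=4,fy=4,interpolation=3)
im,_=eyes.get_image('wrist'); cv2.imwrite('pics/c6.png',np.hstack([c[:480,:400] if 0 else cv2.resize(c,(400,300)),cv2.resize(im[100:400,50:450],(400,300))]))
E
```

```text
t 7.8 th 21.06 s 30.63 z 116.89 lat 0.21 yaw 200.41 F p,n,z [ 0.6 -0.5 -0.2]
shift [  2.1   2.4 -32. ] turn [ 2.55 -6.46 -0.04]
```

View pics/c6.png

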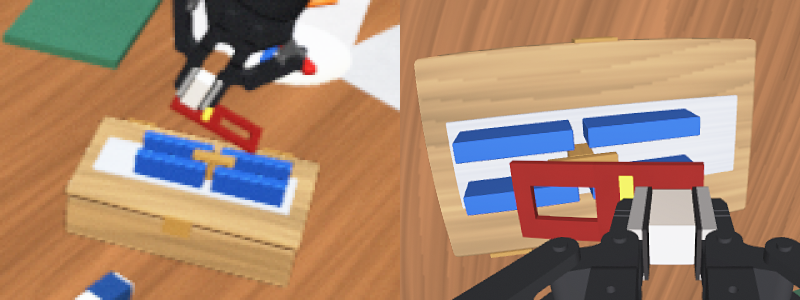

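```bash
python3 - <<'E'
from goal import *
print(telemetry.read_state()['qpos'].round(3)); go(28,24,105)
E
```

```text
[ 0.87   0.616 -0.689  2.161  0.687  0.233  0.039]
t 7.9 th 21.05 s 30.77 z 116.9 lat 0.3 yaw 200.43 F p,n,z [-0.4  0.2 -0.7]
shift [ 2.3  2.3 -4.9] turn [ 2.57 -6.47 -0.06]
```

Call:
{"method": "move_arm", "body": {"steps": [[2.43, -6.4, 0, 0.002, 0.0024, -0.005, 0.01], [0, 0, 0, 0, 0, 0, 0.01], [0, 0, 0, 0, 0, 0, 0.01]]}}

```text
clock: 8.2
eef_pos: [512.9, -157.1, 138.2]
tool_rot: [2.761, 0.003, 1.926]
force: [0.4, -1.1, -0.9]
width: 17.2
gripper_force: 59.0
```

```bash
python3 - <<'E'
from goal import *
print(telemetry.read_state()['qpos'].round(3)); go(28,24,105)
E
```

```text
[ 0.924  0.646 -0.751  2.182  0.903  0.233 -0.157]
t 8.2 th 21.81 s 35.23 z 109.57 lat 0.14 yaw 200.44 F p,n,z [-0.  -1.2 -0.9]
shift [6.8 4.2 1.6] turn [ 2.29 -5.75 -0.07]
```

Joint 6 is at its lower limit, so with the grip on the far side the tilt can't go past about 21°. The plate goes on with the grip towards either end, so I'll raise and level it. Then I'll turn it half a turn, which puts the grip on the near side and makes the tool lean outward.

Call:
{"method": "move_arm", "body": {"steps": [[-2.5, 6.8, 0, 0, 0, 0.02, 0.01], [-2.5, 6.8, 0, 0, 0, 0.02, 0.01], [-2.57, 6.9, 0, 0, 0, 0.02, 0.01], [0, 0, -6, -0.008, -0.002, 0, 0.01], [0, 0, -8, -0.008, -0.002, 0, 0.01]]}}

```text
clock: 8.7
eef_pos: [500.1, -160.7, 191.6]
tool_rot: [3.101, 0.004, 1.68]
force: [0.3, -0.2, 0.2]
width: 17.2
gripper_force: 59.0
```

Call:
{"method": "move_arm", "body": {"steps": [[0, 0, -8, -0.01, -0.004, 0, 0.01], [0, 0, -8, -0.01, -0.004, 0, 0.01], [0, 0, -8, -0.01, -0.004, 0, 0.01], [0, 0, -8, -0.01, -0.004, 0, 0.01], [0, 0, -8, -0.01, -0.004, 0, 0.01]]}}

```text
clock: 9.2
eef_pos: [448.5, -181.9, 191.0]
tool_rot: [3.104, 0.004, 0.98]
force: [-0.5, 0.2, 0.1]
width: 17.0
gripper_force: 59.0
```

Call:
{"method": "move_arm", "body": {"steps": [[0, 0, -8, 0, 0, 0, 0.01], [0, 0, -8, 0, 0, 0, 0.01], [0, 0, -8, 0, 0, 0, 0.01], [0, 0, -8, 0, 0, 0, 0.01], [0, 0, -8, 0, 0, 0, 0.01]]}}

```text
clock: 9.7
eef_pos: [449.1, -181.6, 191.0]
tool_rot: [3.106, 0.004, 0.281]
force: [-0.3, 0.1, -0.8]
width: 16.9
gripper_force: 59.0
```

```bash
python3 - <<'E'
from goal import *
s=telemetry.read_state();print(s['qpos'].round(3),s['eef_pos'].round(1),np.degrees(s['tool_rot']).round(2),s['clock'])
E
```

```text
[ 0.629  0.477 -0.46   2.02   0.371  0.709 -1.359] [ 449.1 -181.6  191. ] [177.95   0.26  16.13] 9.7
```

Call:
{"method": "move_arm", "body": {"steps": [[0, 0, -8, 0, 0, 0, 0.01], [0, 0, -8, 0, 0, 0, 0.01], [0, 0, -8, 0, 0, 0, 0.01], [0, 0, -8, 0, 0, 0, 0.01], [0, 0, -8, 0, 0, 0, 0.01]]}}

```text
clock: 10.2
eef_pos: [449.4, -181.5, 191.0]
tool_rot: [3.107, 0.006, -0.416]
force: [0.6, 0.5, -0.9]
width: 16.8
gripper_force: 59.0
```

Call:
{"method": "move_arm", "body": {"steps": [[0, 0, -8, 0, 0, 0, 0.01], [0, 0, -8, 0, 0, 0, 0.01], [0, 0, -8, 0, 0, 0, 0.01], [0, 0, -8, 0, 0, 0, 0.01], [0, 0, -8, 0, 0, 0, 0.01]]}}

```text
clock: 10.7
eef_pos: [449.6, -181.6, 191.1]
tool_rot: [3.108, 0.008, -1.115]
force: [0.0, -0.0, -0.3]
width: 16.8
gripper_force: 59.0
```

```bash
sed -i 's/^p=-np/p=np/; s/^p=\(.*\); nn=.*/p=\1; nn=np.array([-np.sin(U),np.cos(U)])/; s/lat=1.7/lat=-1.7/; s/U+np.pi\/2\]/U-np.pi\/2]/' goal.py; python3 - <<'E'
from goal import *
s=telemetry.read_state();print(s['qpos'].round(3),np.degrees(s['tool_rot']).round(2))
go(0,24,193); go(28,24,120);go(28,24,78)
E
```

```text
[ 0.369  0.466 -0.078  1.985  0.079  0.723 -2.447] [178.09   0.46 -63.86]
t 10.7 th 1.91 s 20.69 z 184.1 lat -0.86 yaw 26.16 F p,n,z [ 0.  -0.  -0.3]
shift [3.2 0.3 6.7] turn [ 0.33 -1.94 -5.85]
t 10.7 th 1.91 s 20.69 z 184.1 lat -0.86 yaw 26.16 F p,n,z [ 0.  -0.  -0.3]
shift [ 12.5   3.7 -36.2] turn [-10.7   23.81  -5.64]
t 10.7 th 1.91 s 20.69 z 184.1 lat -0.86 yaw 26.16 F p,n,z [ 0.  -0.  -0.3]
shift [ 12.5   3.7 -78.2] turn [-10.7   23.81  -5.64]
```

Call:
{"method": "move_arm", "body": {"steps": [[-2.7, 5.95, -1.4, 0.0031, 0.0009, -0.009, 0.01], [-2.7, 5.95, -1.4, 0.0031, 0.0009, -0.009, 0.01], [-2.7, 5.95, -1.4, 0.0031, 0.0009, -0.009, 0.01], [-2.6, 5.95, -1.4, 0.0031, 0.0009, -0.009, 0.01], [0, 0, 0, 0, 0, 0, 0.01]]}}

```text
clock: 11.2
eef_pos: [463.6, -174.4, 150.7]
tool_rot: [2.65, 0.008, -1.205]
force: [-0.0, 1.0, -0.2]
width: 17.0
gripper_force: 59.1
```

Call:
{"method": "move_arm", "body": {"steps": [[0, 0, 0, 0, 0, 0, 0.01], [0, 0, 0, 0, 0, 0, 0.01]]}}

```text
clock: 11.4
eef_pos: [460.1, -179.8, 155.5]
tool_rot: [2.651, 0.002, -1.212]
force: [-1.1, 0.6, 0.3]
width: 17.0
gripper_force: 59.1
```

```bash
cat > look.py <<'E'
from goal import *
s=telemetry.read_state();print(s['qpos'].round(3))
cal('wrist'); im,d=eyes.get_image('wrist'); 
hsv=cv2.cvtColor(im,cv2.COLOR_BGR2HSV)
m=cv2.inRange(hsv,(0,150,60),(6,255,255))|cv2.inRange(hsv,(172,150,60),(180,255,255))
cv2.imwrite('pics/w7.png',im)
# reproject red pixels onto the plate-top plane (tool frame), compare with the expected plate
c,M,t=cal('wrist'); Rn=R.from_euler('xyz',s['tool_rot']).as_matrix(); o=s['eef_pos']
n,l,st,ce=cv2.connectedComponentsWithStats(m); i=1+np.argmax(st[1:,4]); v,u=np.where(l==i)
x=(u-c['cx'])/c['fx'];y=(v-c['cy'])/c['fy'];th=np.hypot(x,y); dd=(M@np.array([np.sin(th)*x/th,np.sin(th)*y/th,np.cos(th)])).T
z=Rn[:,2]; P=o+4.8*z; k=((P-t)@z)/(dd@z); Q=((t+dd*k[:,None]-o)@Rn)[:,:2].astype(np.float32)
r=cv2.minAreaRect(Q); print('plate in tool xy',np.round(r[0],1),np.round(r[1],1),round(r[2],1))
E
python3 - <<'E'
from look import *
go(28,24,110);go(28,24,78)
E
```

```text
[ 0.109  0.735  0.07   1.69   0.21   1.156 -2.739]
plate in tool xy [ -3.4 -31. ] [41.5 88.9] 0.0
t 11.45 th 28.08 s 21.24 z 120.83 lat -3.07 yaw 20.54 F p,n,z [-0.7 -0.  -1.1]
shift [  2.1   2.2 -10.9] turn [-0.04 -0.1  -0.2 ]
t 11.45 th 28.08 s 21.24 z 120.83 lat -3.07 yaw 20.54 F p,n,z [-0.7 -0.  -1.1]
shift [  2.1   2.2 -42.9] turn [-0.04 -0.1  -0.2 ]
```

View pics/w7.png

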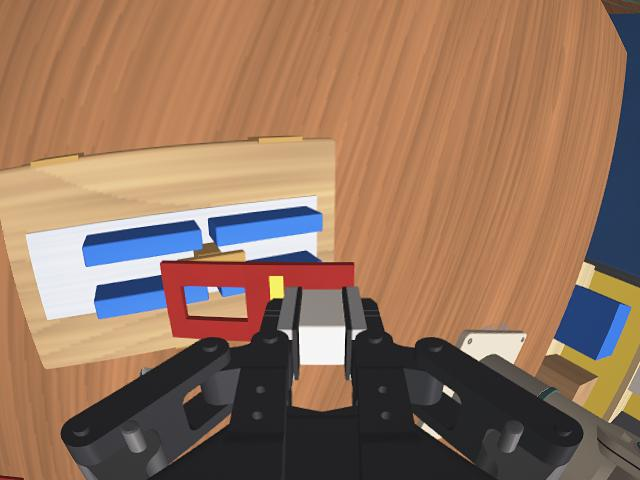

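The near side works: tilt is 28° and no joint is at a limit. The plate's low end bar is clear above the far runner pair. I'm measuring the plate-in-hand offset again with the arm settled.

```bash
python3 - <<'E'
from look import *
print(s['eef_pos'],np.abs(s['qd']).max()); now()
p0=M.T@(o-t); print('tcp in cam',p0.round(2)); print('rot tool->cam',np.degrees(R.from_matrix(M.T@Rn).as_euler('xyz')).round(2))
E
grep -n . /dev/null; python3 - <<'E'
import sys; sys.path.insert(0,'.')
E
```

```text
[ 0.11   0.734  0.07   1.691  0.21   1.156 -2.739]
plate in tool xy [ -3.4 -31. ] [41.5 88.9] 0.0
[ 460.05449692 -180.08236232  155.74961114] 0.008257882223883248
t 11.5 th 28.08 s 21.28 z 120.91 lat -3.19 yaw 20.52 F p,n,z [-0.2 -0.2 -0.5]
tcp in cam [  0.63  29.74 160.06]
rot tool->cam [ -0.    17.62 -90.01]
```

Call:
{"method": "move_arm", "body": {"steps": [[0, 0, 0, 0.002, 0.002, -0.011, 0.01], [0, 0, 0, 0, 0, 0, 0.01], [0, 0, 0, 0, 0, 0, 0.01]]}}

```text
clock: 11.8
eef_pos: [462.3, -177.4, 143.2]
tool_rot: [2.649, 0.002, -1.212]
force: [-0.0, 0.5, -0.3]
width: 16.9
gripper_force: 59.1
```

```bash
python3 - <<'E'
from look import *
print(s['eef_pos'],np.abs(s['qd']).max()); go(28,24,110)
p0=M.T@(o-t); print('tcp in cam',p0.round(2)); print('rot tool->cam',np.degrees(R.from_matrix(M.T@Rn).as_euler('xyz')).round(2))
E
```

```text
[ 0.106  0.755  0.068  1.691  0.211  1.139 -2.748]
plate in tool xy [ -3.4 -31.1] [41.6 88.9] 0.1
[ 462.25567588 -177.43008354  143.18784567] 0.005313627894325502
t 11.85 th 28.24 s 24.28 z 108.22 lat -1.47 yaw 20.64 F p,n,z [ 0.4  0.2 -0.1]
shift [-0.3 -0.4  1.6] turn [-0.01 -0.26 -0.29]
tcp in cam [  0.63  29.73 160.04]
rot tool->cam [ -0.    17.63 -90.02]
```

```bash
cat > dp.py <<'E'
from look import *
def pts(mask):
    v,u=np.where(mask&(d>0)); x=(u-c['cx'])/c['fx'];y=(v-c['cy'])/c['fy'];th=np.hypot(x,y); k=d[v,u]/np.cos(th)
    return t+(M@(np.array([np.sin(th)*x/th,np.sin(th)*y/th,np.cos(th)])*k)).T
A=(pts(cv2.erode((l==i).astype(np.uint8),np.ones((3,3)))>0)-o)@Rn
print('plate depth: z in tool pct',np.percentile(A[:,2],[2,25,50,75,98]).round(1),'x',np.percentile(A[:,0],[0.5,99.5]).round(1),'y',np.percentile(A[:,1],[.5,99.5]).round(1))
B=pts(cv2.inRange(hsv,(105,120,30),(125,255,255))>0); B=B[(B[:,2]>79)&(B[:,2]<88)&(np.hypot(B[:,0]-490,B[:,1]+165)<90)]
q=np.c_[(B[:,:2]-S)@p,(B[:,:2]-S)@nn]; print('runner tops z',np.percentile(B[:,2],[5,50,95]).round(1),'along',np.percentile(q[:,0],[.5,99.5]).round(1),'lat',np.percentile(q[:,1],[.5,99.5]).round(1),len(q))
# the +n runners' inner/outer edges
for s_,e in((1,'+n'),(-1,'-n')):
    k=q[:,1]*s_>0
    if k.sum()>30: print(e,np.percentile(q[k,1],[1,99]).round(1))
E
python3 dp.py
```

```text
[ 0.106  0.755  0.068  1.69   0.211  1.139 -2.748]
plate in tool xy [ -3.3 -31. ] [41.6 88.9] 0.1
plate depth: z in tool pct [2.9 3.7 4.1 4.5 5.9] x [-22.5  16.7] y [-74.1  12.2]
runner tops z [81.  83.4 84.5] along [-69.7  71.1] lat [-23.   20.7] 7801
+n [ 8.9 20.9]
-n [-22.9 -11.2]
```

In this one view, the depth points put the stud and the plate in the same frame. The lateral target for the TCP becomes -3.9 mm.

```bash
sed -i 's/lat=-1.7/lat=-3.9/' goal.py
```

Call:
{"method": "move_arm", "body": {"steps": [[0, -0.2, -0.3, 0.0005, -0.0026, -0.005, 0.01], [0, 0, 0, 0, 0, -0.007, 0.01], [0, 0, 0, 0, 0, -0.006, 0.01], [0, 0, 0, 0, 0, 0, 0.01], [0, 0, 0, 0, 0, 0, 0.01]]}}

```text
clock: 12.4
eef_pos: [462.8, -180.1, 125.1]
tool_rot: [2.651, 0.0, -1.217]
force: [-1.1, -0.7, 1.3]
width: 17.0
gripper_force: 59.2
```

```bash
python3 dp.py; python3 - <<'E'
from goal import *
go(28,24,77.5)
im=cv2.imread('pics/w7.png')[180:400,60:360]
i2,_=eyes.get_image('side'); a=proj('side',[500,-160,90]).astype(int)
cv2.imwrite('pics/c8.png',np.hstack([cv2.resize(im,(400,300)),cv2.resize(i2[a[1]-45:a[1]+45,a[0]-60:a[0]+60],(400,300),interpolation=cv2.INTER_CUBIC)]))
E
```

```text
[ 0.11   0.781  0.07   1.698  0.212  1.105 -2.755]
plate in tool xy [ -3.4 -31.1] [41.4 88.8] 0.0
plate depth: z in tool pct [2.8 3.6 4.  4.4 5.7] x [-22.5  16.7] y [-74.   12.1]
runner tops z [80.3 83.  84.2] along [-70.1  71.1] lat [-23.   20.6] 7637
+n [ 8.8 20.8]
-n [-22.9 -11.2]
t 12.45 th 28.1 s 23.77 z 90.38 lat -4.06 yaw 20.3 F p,n,z [-0.8  0.   1.3]
shift [  0.1   0.2 -13. ] turn [ 0.02 -0.11  0.01]
```

View pics/c8.png

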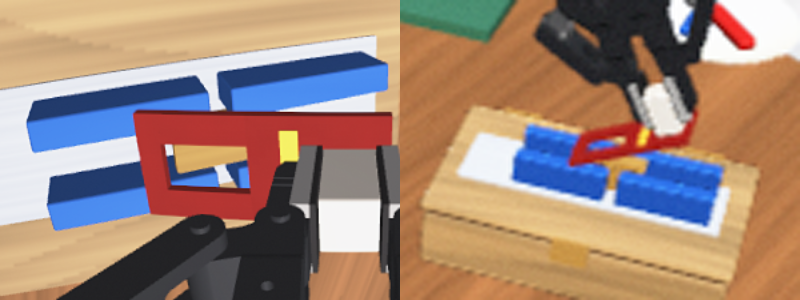

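The brass head shows through the eye, and the side view shows the end bar over the far runners. I'm lowering gently.

Call:
{"method": "move_arm", "body": {"steps": [[0, 0, 0, 0, 0, -0.003, 0.01], [0, 0, 0, 0, 0, -0.003, 0.01], [0, 0, 0, 0, 0, -0.001, 0.01], [0, 0, 0, 0, 0, 0, 0.01]]}}

```text
clock: 12.9
eef_pos: [463.0, -180.2, 118.3]
tool_rot: [2.652, 0.0, -1.217]
force: [-0.9, -0.5, 3.1]
width: 16.9
gripper_force: 59.4
```

Call:
{"method": "move_arm", "body": {"steps": [[0, 0, 0, 0, 0, -0.003, 0.01], [0, 0, 0, 0, 0, -0.003, 0.01], [0, 0, 0, 0, 0, 0, 0.01], [0, 0, 0, 0, 0, 0, 0.01]]}}

```text
clock: 13.3
eef_pos: [463.0, -180.2, 112.3]
tool_rot: [2.652, 0.0, -1.217]
force: [-1.4, -0.1, 3.7]
width: 17.0
gripper_force: 59.6
```

```bash
python3 - <<'E'
from goal import *
go(28,24,77.5);go(28,10,77.5)
E
```

```text
t 13.3 th 28.08 s 23.96 z 77.41 lat -4.15 yaw 20.3 F p,n,z [-1.4  0.4  3.7]
shift [-0.1  0.2  0. ] turn [ 0.02 -0.07  0.01]
t 13.3 th 28.08 s 23.96 z 77.41 lat -4.15 yaw 20.3 F p,n,z [-1.4  0.4  3.7]
shift [-13.2  -4.6   0. ] turn [ 0.02 -0.07  0.01]
```

Vertical force is 3.7 N, which is only the springs, and there is no side load. I'm drawing in.

Call:
{"method": "move_arm", "body": {"steps": [[0, 0, 0, -0.00188, -0.0007, 0, 0.01], [0, 0, 0, -0.00188, -0.0007, 0, 0.01], [0, 0, 0, -0.00188, -0.0007, 0, 0.01], [0, 0, 0, -0.00188, -0.0007, 0, 0.01], [0, 0, 0, 0, 0, 0, 0.01]]}}

```text
clock: 13.8
eef_pos: [455.7, -182.9, 112.4]
tool_rot: [2.653, -0.0, -1.217]
force: [2.6, 1.0, 4.7]
width: 17.3
gripper_force: 59.9
```

Call:
{"method": "move_arm", "body": {"steps": [[0, 0, 0, -0.00188, -0.0007, 0, 0.01], [0, 0, 0, -0.00094, -0.00035, 0, 0.01], [0, 0, 0, -0.00094, -0.00035, 0, 0.01], [0, 0, 0, 0, 0, 0, 0.01], [0, 0, 0, 0, 0, 0, 0.01]]}}

```text
clock: 14.3
eef_pos: [452.6, -184.1, 112.3]
tool_rot: [2.654, -0.0, -1.216]
force: [4.2, 1.8, 6.0]
width: 16.4
gripper_force: 60.1
```

```bash
python3 - <<'E'
from goal import *
go(28,10,77.5)
E
```

```text
t 14.3 th 27.95 s 12.96 z 77.54 lat -4.22 yaw 20.31 F p,n,z [4.6 0.2 6. ]
shift [-2.9 -0.7  0. ] turn [-0.01  0.05 -0.02]
```

Call:
{"method": "move_arm", "body": {"steps": [[0, 0, 0, 0, 0, 0, 0.01], [0, 0, 0, 0, 0, 0, 0.01], [0, 0, 0, 0, 0, 0, 0.01]]}}

```text
clock: 14.6
eef_pos: [452.6, -184.0, 112.3]
tool_rot: [2.654, -0.0, -1.216]
force: [3.8, 1.1, 5.2]
width: 16.8
gripper_force: 60.1
```

```bash
python3 dp.py; python3 - <<'E'
from goal import *
go(28,10,77.5)
cv2.imwrite('pics/c9.png',cv2.resize(cv2.imread('pics/w7.png')[180:400,60:360],(800,586),interpolation=cv2.INTER_CUBIC))
E
```

```text
[ 0.117  0.788  0.072  1.733  0.218  1.059 -2.757]
plate in tool xy [ -3.5 -31.3] [41.7 89. ] 0.0
plate depth: z in tool pct [2.6 3.4 3.8 4.3 5.4] x [-22.4  16.7] y [-74.1  12. ]
runner tops z [80.2 83.3 84.4] along [-70.9  -4.3] lat [-23.1  10.2] 2396
+n [ 8.6 10.9]
-n [-23.  -11.7]
t 14.65 th 27.96 s 12.95 z 77.52 lat -4.21 yaw 20.31 F p,n,z [ 4.3 -0.2  5.5]
shift [-2.9 -0.7  0. ] turn [-0.    0.04 -0.02]
```

View pics/c9.png

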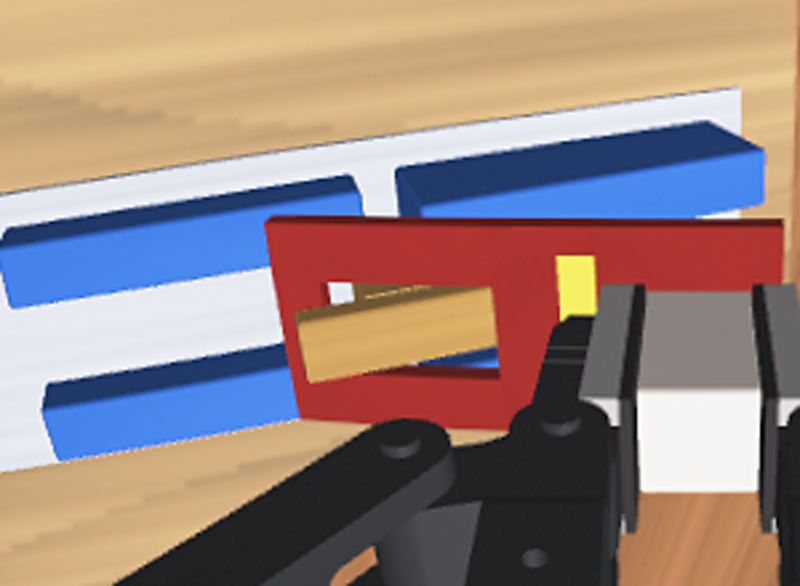

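The eye is hooked: the head's end lies over the end bar and is centred across the slot. I'm still drawing in, in small steps.

Call:
{"method": "move_arm", "body": {"steps": [[0, 0, 0, -0.00094, -0.00035, 0, 0.01], [0, 0, 0, -0.00094, -0.00035, 0, 0.01], [0, 0, 0, 0, 0, 0, 0.01], [0, 0, 0, 0, 0, 0, 0.01]]}}

```text
clock: 15.05
eef_pos: [451.1, -184.6, 112.4]
tool_rot: [2.654, -0.0, -1.216]
force: [2.9, 2.2, 5.5]
width: 17.1
gripper_force: 60.2
```

Call:
{"method": "move_arm", "body": {"steps": [[0, 0, 0, -0.00094, -0.00035, 0, 0.01], [0, 0, 0, 0, 0, 0, 0.01], [0, 0, 0, 0, 0, 0, 0.01]]}}

```text
clock: 15.35
eef_pos: [450.3, -185.0, 112.4]
tool_rot: [2.655, -0.0, -1.216]
force: [4.6, 2.1, 5.6]
width: 16.7
gripper_force: 60.2
```

```bash
python3 - <<'E'
from goal import *
go(28,10,77.5); go(22,9.7,77.5)
E
```

```text
t 15.35 th 27.9 s 10.51 z 77.61 lat -4.28 yaw 20.32 F p,n,z [5.  0.4 5.6]
shift [-0.5  0.2 -0. ] turn [-0.01  0.11 -0.03]
t 15.35 th 27.9 s 10.51 z 77.61 lat -4.28 yaw 20.32 F p,n,z [5.  0.4 5.6]
shift [-4.  -1.1 -6. ] turn [ 2.07 -5.52 -0.03]
```

Call:
{"method": "move_arm", "body": {"steps": [[0, 0, 0, -0.00094, -0.00035, 0, 0.01], [0, 0, 0, 0, 0, 0, 0.01], [0, 0, 0, 0, 0, 0, 0.01]]}}

```text
clock: 15.65
eef_pos: [449.5, -185.3, 112.4]
tool_rot: [2.655, -0.001, -1.216]
force: [5.0, 1.4, 5.7]
width: 17.4
gripper_force: 60.2
```

Call:
{"method": "move_arm", "body": {"steps": [[0, 0, 0, -0.00094, -0.00035, 0, 0.01], [0, 0, 0, 0, 0, 0, 0.01], [0, 0, 0, 0, 0, 0, 0.01]]}}

```text
clock: 15.95
eef_pos: [448.7, -185.6, 112.3]
tool_rot: [2.655, -0.001, -1.216]
force: [4.3, 1.6, 6.3]
width: 16.8
gripper_force: 60.3
```

```bash
python3 - <<'E'
from goal import *
now()
E
```

```text
t 15.95 th 27.87 s 8.78 z 77.63 lat -4.3 yaw 20.32 F p,n,z [4.6 0.  6.3]
```

Call:
{"method": "move_arm", "body": {"steps": [[0, 0, 0, -0.00094, -0.00035, 0, 0.01], [0, 0, 0, 0, 0, 0, 0.01], [0, 0, 0, 0, 0, 0, 0.01]]}}

```text
clock: 16.25
eef_pos: [447.9, -185.9, 112.4]
tool_rot: [2.656, -0.001, -1.216]
force: [5.7, 1.3, 6.1]
width: 16.8
gripper_force: 60.3
```

```bash
python3 - <<'E'
from goal import *
now(); go(28,8.3,77.5); a=None
for g in((28,8,77.5),(20,7.5,77.5),(12,7,77.5),(4,6.8,77.5),(0,6.8,77.5)):
    b=tcp(*g); print(g,b.round(1), None if a is None else (b-a).round(2)); a=b
E
```

```text
t 16.25 th 27.85 s 7.94 z 77.67 lat -4.33 yaw 20.32 F p,n,z [ 5.8 -0.7  6.1]
t 16.25 th 27.85 s 7.94 z 77.67 lat -4.33 yaw 20.32 F p,n,z [ 5.8 -0.7  6.1]
shift [ 0.3  0.6 -0. ] turn [-0.02  0.15 -0.04]
(28, 8, 77.5) [ 447.9 -185.5  112.3] None
(20, 7.5, 77.5) [ 443.4 -187.1  104.3] [-4.51 -1.67 -8.04]
(12, 7, 77.5) [ 439.9 -188.4   95.8] [-3.42 -1.27 -8.56]
(4, 6.8, 77.5) [ 437.9 -189.1   86.8] [-2.   -0.74 -8.91]
(0, 6.8, 77.5) [ 437.5 -189.3   82.3] [-0.46 -0.17 -4.54]
```

Call:
{"method": "move_arm", "body": {"steps": [[1.39, -3.75, 0, -0.0021, -0.0008, -0.004, 0.01], [1.39, -3.75, 0, -0.0019, -0.0007, -0.004, 0.01], [0, 0, 0, 0, 0, 0, 0.01], [0, 0, 0, 0, 0, 0, 0.01]]}}

```text
clock: 16.65
eef_pos: [442.4, -188.0, 104.9]
tool_rot: [2.793, -0.0, -1.217]
force: [2.9, 1.1, 8.4]
width: 17.0
gripper_force: 60.5
```

```bash
python3 - <<'E'
from goal import *
go(12,7.5,77.5)
E
```

```text
t 16.65 th 19.96 s 6.29 z 78.14 lat -4.41 yaw 20.26 F p,n,z [3.1 0.1 8.4]
shift [-2.  -0.2 -9.2] turn [ 2.77 -7.46  0.03]
```

```bash
cat > rel.py <<'E'
from dp import *
G=pts((cv2.inRange(hsv,(10,100,60),(28,255,240))>0)); q=np.c_[(G[:,:2]-S)@p,(G[:,:2]-S)@nn,G[:,2]]
k=(np.abs(q[:,0])<30)&(np.abs(q[:,1]+1)<9)&(q[:,2]>83)&(q[:,2]<90); b=q[k]
print('head',k.sum(),'s',np.percentile(b[:,0],[0,2,50,98,100]).round(1),'lat',np.percentile(b[:,1],[2,98]).round(1),'z',np.percentile(b[:,2],[5,50,95]).round(1))
V=pts(l==i); r=np.c_[(V[:,:2]-S)@p,(V[:,:2]-S)@nn,V[:,2]]
T=(V-o)@Rn; j=np.abs(T[:,0]+3.0)<7   # middle strip of plate
ys=np.sort(T[j,1]); gaps=np.where(np.diff(ys)>2)[0]; print('strip y (tool) segments',[ (ys[a].round(1),ys[a+1].round(1)) for a in gaps], ys[[0,-1]].round(1))
E
python3 rel.py; python3 -c "
from goal import *
now()"
```

```text
[ 0.18   0.721  0.046  1.859  0.205  0.868 -2.726]
plate in tool xy [ -3.5 -31.4] [88.9 41.6] 89.9
plate depth: z in tool pct [2.7 3.5 3.9 4.3 5.4] x [-22.5  16.7] y [-74.   11.8]
runner tops z [79.  79.4 80.3] along [-71.   -6.2] lat [-23.   10.5] 945
-n [-22.8 -13.1]
head 2151 s [-20.  -19.   -0.   18.7  19.7] lat [-6.9  4.7] z [84.3 86.4 87.5]
strip y (tool) segments [(np.float64(-62.3), np.float64(-35.4))] [-75.1 -24.1]
t 16.7 th 19.99 s 6.32 z 78.09 lat -4.39 yaw 20.28 F p,n,z [ 2.7 -0.1 10. ]
```

The head centre is at s = 0. The true edge sits about 1.3 mm further out than my model, so the bar is nearly at the neck and the eye's near end is already past the head's near end. Levelling.

Call:
{"method": "move_arm", "body": {"steps": [[1.39, -3.75, 0, -0.0015, -0.0003, -0.0043, 0.01], [1.39, -3.75, 0, -0.0012, -0.0003, -0.0046, 0.01], [0, 0, 0, 0, 0, 0, 0.01], [0, 0, 0, 0, 0, 0, 0.01]]}}

```text
clock: 17.1
eef_pos: [439.1, -188.9, 95.9]
tool_rot: [2.932, 0.0, -1.217]
force: [1.6, 0.2, 7.9]
width: 16.7
gripper_force: 60.6
```

```bash
python3 - <<'E'
from goal import *
go(4,7,77.5)
E
python3 rel.py|tail -2
```

```text
t 17.1 th 12.03 s 5.99 z 77.6 lat -4.05 yaw 20.25 F p,n,z [ 1.6 -0.4  7.9]
shift [-0.9 -0.2 -9.1] turn [ 2.78 -7.54  0.05]
head 2164 s [-20.1 -19.2  -0.8  18.6  19.8] lat [-6.9  4.8] z [84.5 86.4 87.4]
strip y (tool) segments [(np.float64(-65.3), np.float64(-35.4))] [-75.1 -24.2]
```

Call:
{"method": "move_arm", "body": {"steps": [[1.39, -3.77, 0, -0.0005, -0.0001, -0.0045, 0.01], [1.39, -3.77, 0, -0.0004, -0.0001, -0.0046, 0.01], [1.39, -3.77, 0, -0.0002, -0.0001, -0.0045, 0.01], [0, 0, 0, 0, 0, 0, 0.01], [0, 0, 0, 0, 0, 0, 0.01]]}}

```text
clock: 17.65
eef_pos: [436.3, -189.7, 81.9]
tool_rot: [3.139, 0.001, -1.218]
force: [-2.1, -1.4, 9.5]
width: 16.7
gripper_force: 60.8
```

```bash
python3 - <<'E'
from goal import *
go(0,7.2,77.5); go(0,14.2,77.5)
E
python3 rel.py|tail -4
```

```text
t 17.65 th 0.13 s 5.58 z 76.96 lat -3.84 yaw 20.19 F p,n,z [-2.5 -0.5  9.5]
shift [1.5 0.5 0.4] turn [-0.   -0.14  0.11]
t 17.65 th 0.13 s 5.58 z 76.96 lat -3.84 yaw 20.19 F p,n,z [-2.5 -0.5  9.5]
shift [8.1 2.9 0.4] turn [-0.   -0.14  0.11]
[ 0.411  0.636 -0.088  2.119  0.139  0.394 -2.578]
plate in tool xy [ -3.3 -31.5] [41.6 88.5] 0.0
plate depth: z in tool pct [3.  3.8 4.2 4.7 5.8] x [-22.5  16.7] y [-74.2  11.6]Traceback (most recent call last):
  File "rel.py", line 1, in <module>
    from dp import *
  File "dp.py", line 8, in <module>
    q=np.c_[(B[:,:2]-S)@p,(B[:,:2]-S)@nn]; print('runner tops z',np.percentile(B[:,2],[5,50,95]).round(1),'along',np.percentile(q[:,0],[.5,99.5]).round(1),'lat',np.percentile(q[:,1],[.5,99.5]).round(1),len(q))
                                                                 ~~~~~~~~~~~~~^^^^^^^^^^^^^^^^^^
    return _quantile_unchecked(
        a, q, axis, out, overwrite_input, method, keepdims, weights)
    return _ureduce(a,
                    func=_quantile_ureduce_func,
    ...<5 lines>...
                    overwrite_input=overwrite_input,
                    method=method)
    r = func(a, **kwargs)
    result = _quantile(arr,
                       quantiles=q,
    ...<2 lines>...
                       out=out,
                       weights=wgt)
    slices_having_nans = np.isnan(arr[-1, ...])
                                  ~~~^^^^^^^^^
IndexError: index -1 is out of bounds for axis 0 with size 0
```

The plate is level and both runner pairs are pressed, with vertical force 9.5 N matching the springs. I'm pushing back 8.5 mm.

Call:
{"method": "move_arm", "body": {"steps": [[0, 0, 0, 0.0018, 0.0007, 0, 0.01], [0, 0, 0, 0.0018, 0.0007, 0, 0.01], [0, 0, 0, 0.0018, 0.0007, 0, 0.01], [0, 0, 0, 0.0018, 0.0007, 0, 0.01], [0, 0, 0, 0, 0, 0, 0.01]]}}

```text
clock: 18.2
eef_pos: [441.9, -186.7, 81.4]
tool_rot: [3.135, 0.002, -1.218]
force: [-4.9, -1.3, 7.8]
width: 16.8
gripper_force: 60.6
```

```bash
sed -i "s/^q=np.c_.*print('runner/if len(B):\n  q=np.c_[(B[:,:2]-S)@p,(B[:,:2]-S)@nn]; print('runner/; s/    if k.sum/    if len(B) and k.sum/; s/k=q\[:,1\]\*s_>0/k=q[:,1]*s_>0 if len(B) else 0/" dp.py
python3 - <<'E'
from goal import *
go(0,14.2,77.5)
E
python3 rel.py|tail -2
```

```text
t 18.2 th 0.36 s 11.78 z 76.17 lat -2.95 yaw 20.21 F p,n,z [-5.   0.5  7.8]
shift [ 2.6 -0.1  0.9] turn [-0.   -0.38  0.09]
head 2213 s [-20.5 -19.9  -1.4  18.3  20.4] lat [-6.9  4.6] z [84.1 86.4 87.4]
strip y (tool) segments [(np.float64(-66.1), np.float64(-60.6)), (np.float64(-60.1), np.float64(-52.8)), (np.float64(-51.6), np.float64(-34.9))] [-75.1 -24.2]
```

Call:
{"method": "move_arm", "body": {"steps": [[0, -0.38, 0, 0.0014, 0, 0.0005, 0.01], [0, 0, 0, 0.0014, 0, 0.0005, 0.01], [0, 0, 0, 0, 0, 0, 0.01], [0, 0, 0, 0, 0, 0, 0.01]]}}

```text
clock: 18.65
eef_pos: [444.1, -186.4, 82.2]
tool_rot: [3.141, 0.001, -1.218]
force: [-5.1, -0.6, 7.7]
width: 16.7
gripper_force: 60.5
```

```bash
python3 - <<'E'
from goal import *
go(0,14.2,77.5)
E
python3 rel.py|tail -2
```

```text
t 18.65 th 0.05 s 13.97 z 77.38 lat -3.46 yaw 20.22 F p,n,z [-5.   1.2  7.7]
shift [ 0.4 -0.3  0.1] turn [-0.03 -0.06  0.08]
head 2207 s [-20.2 -19.7  -1.6  18.5  20. ] lat [-7.   4.6] z [84.1 86.4 87.4]
strip y (tool) segments [(np.float64(-64.0), np.float64(-34.8))] [-75.2 -24.2]
```

The eye is centred to about 0.5 mm. I'm easing up until the springs seat the plate under the head, then opening only slightly so the inner finger stays clear of the head.

Call:
{"method": "move_arm", "body": {"steps": [[0, 0, 0, 0.0003, 0, 0.001, 0.01], [0, 0, 0, 0, 0, 0.001, 0.01], [0, 0, 0, 0, 0, 0, 0.01]]}}

```text
clock: 19.0
eef_pos: [444.4, -186.3, 84.2]
tool_rot: [3.141, 0.001, -1.218]
force: [-3.8, -0.8, 6.4]
width: 17.0
gripper_force: 60.4
```

```bash
python3 - <<'E'
from goal import *
now()
E
python3 rel.py|tail -2
```

```text
t 19.0 th 0.04 s 14.34 z 79.38 lat -3.52 yaw 20.23 F p,n,z [-3.9  0.6  6.4]
head 2175 s [-20.3 -19.7  -1.5  18.4  19.8] lat [-7.   4.7] z [84.2 86.4 87.4]
strip y (tool) segments [(np.float64(-65.6), np.float64(-34.9))] [-75.3 -24.3]
```

Call:
{"method": "move_arm", "body": {"steps": [[0, 0, 0, 0, 0, 0, 0.024], [0, 0, 0, 0, 0, 0, 0.024], [0, 0, 0, 0, 0, 0, 0.024], [0, 0, 0, 0, 0, 0, 0.024]]}}

```text
clock: 19.45
eef_pos: [447.5, -185.9, 84.3]
tool_rot: [-3.137, -0.001, -1.217]
force: [-1.5, -0.4, -0.6]
width: 23.9
gripper_force: 0.9
```

```bash
python3 rel.py|tail -3; python3 -c "
from goal import *
now()"
```

```text
runner tops z [80.7 80.7 80.7] along [24.6 24.6] lat [-15.8 -15.8] 1
head 2049 s [-20.4 -17.9  -0.1  18.6  19.9] lat [-6.9  4.8] z [84.1 86.4 87.4]
strip y (tool) segments [(np.float64(-63.0), np.float64(-49.3)), (np.float64(-46.5), np.float64(-40.8)), (np.float64(-40.6), np.float64(-32.1)), (np.float64(-21.7), np.float64(-13.5))] [-72.6  -7.4]
t 19.5 th -0.24 s 17.45 z 79.84 lat -4.19 yaw 20.3 F p,n,z [-1.5 -0.4 -0.9]
```

Call:
{"method": "move_arm", "body": {"steps": [[0, 0, 0, -0.002, -0.0008, 0, 0.024], [0, 0, 0, 0, 0, 0, 0.024], [0, 0, 0, 0, 0, 0.01, 0.024], [0, 0, 0, 0, 0, 0.02, 0.024], [0, 0, 0, 0, 0, 0.03, 0.024]]}}

```text
clock: 20.0
eef_pos: [446.1, -186.3, 145.1]
tool_rot: [-3.137, -0.001, -1.216]
force: [0.7, -0.7, 0.6]
width: 23.9
gripper_force: 0.0
```

Call:
{"method": "move_arm", "body": {"steps": [[0, 0, 0, 0, 0, 0.03, 0.024], [0, 0, 0, 0, 0, 0.03, 0.024], [0, 0, 0, 0, 0, 0, 0.024], [0, 0, 0, 0, 0, 0, 0.024]]}}

```text
clock: 20.4
eef_pos: [447.2, -186.9, 205.9]
tool_rot: [-3.133, -0.004, -1.216]
force: [0.2, -0.5, -0.7]
width: 24.3
gripper_force: 0.0
```

```bash
python3 - <<'E'
from look import *
now()
def pts(mask):
    v,u=np.where(mask&(d>0)); x=(u-c['cx'])/c['fx'];y=(v-c['cy'])/c['fy'];th=np.hypot(x,y); k=d[v,u]/np.cos(th)
    return t+(M@(np.array([np.sin(th)*x/th,np.sin(th)*y/th,np.cos(th)])*k)).T
V=pts(cv2.erode((l==i).astype(np.uint8),np.ones((3,3)))>0); sl=np.c_[(V[:,:2]-S)@p,(V[:,:2]-S)@nn]
A=np.c_[sl,np.ones(len(V))]; f=np.linalg.lstsq(A,V[:,2],rcond=None)[0]; print('tilt deg',np.degrees(f[:2]).round(2),'z',np.percentile(V[:,2],[5,50,95]).round(1),'s',np.percentile(sl[:,0],[.5,99.5]).round(1),'lat',np.percentile(sl[:,1],[.5,99.5]).round(1))
i2,_=eyes.get_image('side'); a=proj('side',[480,-165,90]).astype(int)
cv2.imwrite('pics/c10.png',np.hstack([cv2.resize(im[150:420,60:420],(400,300)),cv2.resize(i2[a[1]-45:a[1]+45,a[0]-60:a[0]+60],(400,300),interpolation=cv2.INTER_CUBIC)]))
E
```

```text
[ 0.441  0.429 -0.14   2.001  0.086  0.709 -2.539]
plate in tool xy [ 31.7 -15.6] [48.2 22. ] 89.8
t 20.45 th -0.37 s 16.22 z 200.58 lat -4.56 yaw 20.31 F p,n,z [-1.2 -0.5 -1. ]
tilt deg [ 0.07 -0.03] z [79.4 80.5 81.6] s [-62.6  22.7] lat [-19.4  19. ]
```

View pics/c10.png

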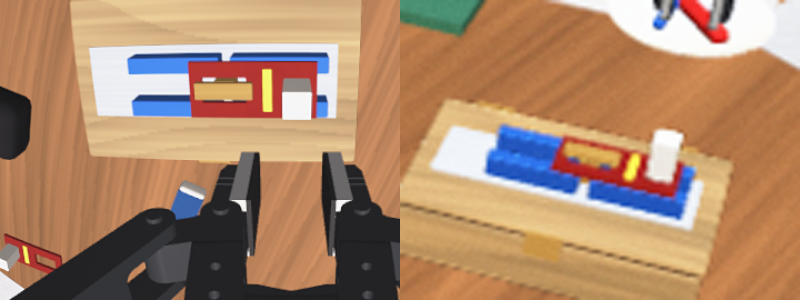

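The plate is level with its top at the head's underside, and the head spans both ends of the eye at left pixel (222,90). The gripper is clear. I'm handing in.

```bash
python3 -c "
from cell import ctrl
print(ctrl.finish_job())"
```

```text
the job is handed in; nothing more can be done
None
```

The badge plate is on the pencil box: level, centred on the stud to about 0.5 mm with both eye ends under the brass head, and released. I handed it in at about 20 s of the 69 s allowed; the hand-in call did not report a verdict.

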